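Find the blind hole of a board spacer on the gauge pin and present it hole-up

TASK

The aluminium spacer lying in the blue cradle has the same round black mouth in both ends, but only one of them is a deep blind hole; the other is just a shallow recess. Stand the spacer on the brass gauge pin to feel by how far the pin goes in which end is which, turn the spacer over if need be, and finish still holding it in the gripper, upright, deep hole facing up, lifted well clear (100 mm or more) of the bench and of everything else. Leave the circuit board, the tool block and the bottle where they are.

Things in the scene. Friction and masses are not known exactly. Their poses are not given: they have to be found in the camera images.
- spacer: Loose aluminium spacer: square bar 64 mm long, 32 x 32 mm across, 130 to 180 g. Origin at its centre, x axis along its length (level at the start). Each end has a black 16 mm round mouth: one (varies from start to start; this frame does not tell which) is a blind hole 32 mm deep, the other a recess 4 mm deep, the black core between them being the solid floor of both. Grip it across opposite long sides.
- cradle: Fixed cradle, origin under its middle, x along the spacer lying in it. Blue base plate 110 x 60 mm, 15 mm high. Two blue supports, 16 mm wide (narrower than the spacer, fingers pass beside them), 12 mm thick, 20 mm either side of the middle, carry its underside 50 mm up. White end stops 8 mm thick, 24 mm wide, 74 mm high, their inner faces 35.5 mm from the middle.
- cradle_seat (a point): Where the spacer's centre lies when it is in the cradle, midway between the end stops, 66 mm above the bench; x axis along the spacer's length. The spacer lifts straight up out of the cradle and can be laid back the same way.
- gauge: Fixed gauge: dark steel disc 60 mm in diameter and 20 mm high with an upright brass pin, 8 mm in diameter, rising 36 mm out of its centre. Origin at the centre of its underside.
- pin_tip (a point): Top of the brass gauge pin, 56 mm above the bench, z up. Lowered squarely over the pin, the spacer stops with its centre 28 mm above this point if the shallow recess is down, level with it if the deep hole is down (the pin is on the floor of the hole then too).
- board: Bystander: green circuit board 110 x 150 mm, up to 18 mm high, lying loose on the far side of the bench. Origin at the centre of its underside.
- tool_block: Bystander: blue block 130 x 70 x 45 mm with screwdrivers standing in it up to 137 mm high, loose. Origin at the centre of its underside.
- solvent: Bystander: white plastic bottle, 52 mm in diameter and 110 mm high, loose. Origin at the centre of its underside.
Things that resemble listed ones, but are neither listed nor needed, are in the scene too. There is more than one size of the cradle; the one meant has the size given above.

How it is judged (in metres and radians):
On the way:
1. one end of the upright spacer is stood on the gauge pin until the pin bottoms in it (contact force between core and gauge above 1 N and horizontal distance between spacer and pin_tip below 0.01 m and distance between spacer and pin_tip below 0.031 m and (angle between spacer's own x axis and vertical below 0.3 rad or angle between spacer's own x axis and vertical above 2.84 rad)), for 0.06 s.
At the end, for the whole second after the job is handed in: The spacer is held still in the fingers, its length within 17 degrees of vertical with the deep hole's mouth facing up, its centre at least 132 mm above the bench (underside 100 mm clear), touching neither gauge, cradle nor bystanders (((x of core in the frame of spacer below -0.01 m and angle between spacer's own x axis and vertical below 0.3 rad) or (x of core in the frame of spacer above 0.01 m and angle between spacer's own x axis and vertical above 2.84159 rad)) and height (world z) of spacer above 0.132 m and contact force between spacer and the fingers above 3 N and linear speed of spacer below 0.03 m/s and contact force between spacer and gauge below 0.1 N and contact force between spacer and cradle below 0.1 N and contact force between spacer and board below 0.1 N and contact force between spacer and tool_block below 0.1 N and contact force between spacer and solvent below 0.1 N); the arm keeps its last pose, push and grip.
It fails at once if the circuit board is pushed more than 20 mm away or tipped (distance of board from where it was at the start of the episode above 0.02 m or angle between board's own z axis and vertical above 0.3 rad).
It fails at once if the blue tool block is pushed more than 20 mm away or tipped (distance of tool_block from where it was at the start of the episode above 0.02 m or angle between tool_block's own z axis and vertical above 0.3 rad).
It fails at once if the bottle is pushed more than 20 mm away or tipped (distance of solvent from where it was at the start of the episode above 0.02 m or angle between solvent's own z axis and vertical above 0.3 rad).
It also fails if it takes over 66 s, if anything falls off the work surface, if the arm or the gripper's body presses on something with over 40 N, if the wrist force passes 120 N, or if a joint passes its speed limit or range.

ROBOT

A 6-joint arm with a two-finger parallel gripper is mounted at the origin on the work surface. World frame = base frame: x ahead of the robot, y to its left, z up, the work surface at z = 0. Lengths are in mm, angles in rad, forces in N, time in s.
With the tool pointing down it reaches from about 400 to 825 mm from the base axis. Payload 7 kg.
Tool frame: the origin (TCP) lies at the very end of the fingers, on their centre line; the grasp point (between the pads) lies 19 mm behind it; z points along the fingers, y is the direction in which the jaws open and shut (so a half turn about z gives the same grasp; the last joint's range is limited). The gripper opens to 88 mm and grips with 3 to 60 N. Pads are 19 mm wide; open, the fingers measure 130 mm over their backs; the gripper's body (78 mm by 193 mm) begins 47 mm behind the grasp point.
Start: joints at [1.475, 0.359, 0.012, 0, -1.224, -0.288], TCP at [252.758, 625.866, 226.561] pointing down, gripper open.
Joint ranges: [-3.07, 3.07], [-1.43, 2.12], [-1.02, 1.25], [-3.03, 1.67], [-3.05, -0], [-3.03, 3.03]. Speed limits (rad/s): [2.39, 2.39, 3.01, 3.14, 3.14, 3.14].

INTERFACE

Orientations are given as a unit quaternion [x, y, z, w].
In Python, from plant import bot gives the robot as it stands. Calls block until the motion is done:
- bot.move_ptp(position, orientation): joint-space move of the TCP to a pose.
- bot.line_to(position, velocity=150, ori=None): straight line of the TCP; ori=None keeps the orientation; velocity is the mean speed in mm/s.
- bot.move_joints(angles): joint-space move.
- bot.move_gripper(opening, force=None): finger opening in mm; force is the grip in N (None keeps the last); returns when the fingers have stopped.
- bot.pause(seconds).
- bot.solve_ik(position, orientation): joint angles nearest the present ones, or None.
- bot.read_state(): the state.
- bot.camera(name): name is "scene" or "top"; returns the picture (420x560x3 uint8, red, green, blue); there is no depth.
- bot.get_calibration(name): a dict with "fx", "fy", "cx", "cy" (pixels), "view" (4x4, takes a point from world to camera coordinates). Camera axes: x right, y up, looking along -z (the intrinsics and any distortion apply to the point x, -y, -z); pixel columns grow to the right and rows downward; lengths in mm; the calibration is good to about 2 mm. A picture is of the moment at which its call begins. get_calibration takes no time and is no camera call.
A pose or a line that the arm cannot do raises bot.Unreachable and nothing moves.
- bot.close_job(): hands the job in, once; it reports no verdict.
The state is a dict: "t": time; "joint_pos": joint angles; "qvel": joint speeds; "tau": joint torques, N m; "tcp_pos": TCP position; "eef_rot": TCP orientation; "contact_force": force on the tool from outside, world axes, zero at the start; "moment": the same for the moment, N m; "width": finger opening in mm.
Only numpy, scipy, OpenCV 4.12 (cv2) and the standard library are available. Lean on these libraries where they do the work, as an engineer would, in place of code of your own. Each camera call takes 0.05 s, during which the arm holds its last target. There are 200 camera calls.

## Working session

There is one attempt and no reset: what is moved stays moved. The work goes in short steps, each a Python script; the robot and the scene stay as the last script left them, time stands still between calls to the robot, and variables do not carry over. Pictures are saved under pics/ and viewed, on a budget of 10 in all, crops included, one or two more only if the job needs it, and the job is handed in when it is done.

```bash
mkdir -p pics; ls
python3 - <<'E'
from plant import bot
import cv2
for n in("scene","top"):
    cv2.imwrite(f"pics/{n}0.png",bot.camera(n)[:,:,::-1])
    c=bot.get_calibration(n); print(n,c)
s=bot.read_state();print(s['t'],s['eef_rot'],s['width'])
E
```

```text
pics
scene {'fx': 509.0514639990803, 'fy': 509.0514639990803, 'cx': 283.08652678518297, 'cy': 211.05080040423294, 'view': array([[-6.14787593e-01,  7.88635362e-01,  9.51218761e-03,
         3.90039304e+02],
       [-4.14060084e-01, -3.33002131e-01,  8.47150416e-01,
         2.03406378e+02],
       [ 6.71260354e-01,  5.16878948e-01,  5.31268003e-01,
        -1.85866111e+03],
       [ 0.00000000e+00,  0.00000000e+00,  0.00000000e+00,
         1.00000000e+00]])}
top {'fx': 531.1318002282766, 'fy': 531.1318002282766, 'cx': 276.2390713505527, 'cy': 208.19545886803607, 'view': array([[-4.33826225e-02, -9.99052330e-01, -3.52001976e-03,
         1.52316159e+01],
       [ 9.71255923e-01, -4.30004917e-02,  2.34121530e-01,
        -6.44059177e+02],
       [-2.34051022e-01,  6.73796590e-03,  9.72200966e-01,
        -1.37377601e+03],
       [ 0.00000000e+00,  0.00000000e+00,  0.00000000e+00,
         1.00000000e+00]])}
0.1 [ 9.81632397e-01 -1.90780777e-01 -6.58930320e-05  7.26243712e-04] 87.40976143504595
```

View pics/scene0.png

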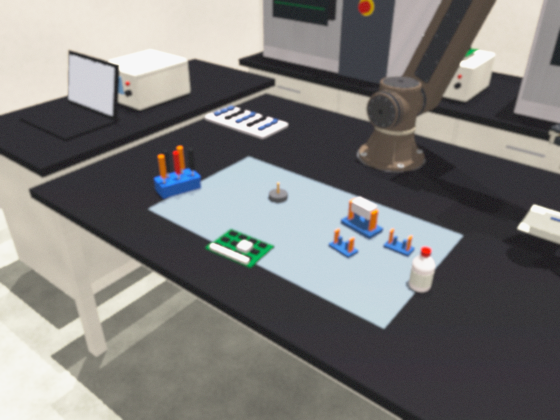

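View pics/top0.png

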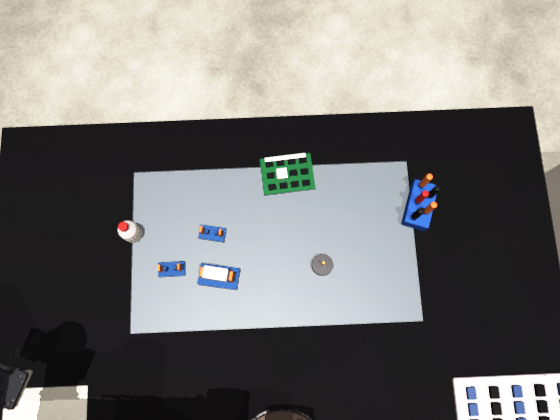

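The candidates for the cradle are top px (218,276), which is large and holds the spacer, and the small empty ones at (212,233) and (171,269). I choose the large one. The gauge is at (322,264). The bottle is at (130,231), the board at (287,174) and the tool block at (421,204). I'll check the choice in one close crop.

```bash
cat > h.py <<'E'
import numpy as np, cv2
from plant import bot
def ray(n,u,v,z):
    c=bot.get_calibration(n);V=c["view"];R=V[:3,:3];o=-R.T@V[:3,3]
    d=R.T@np.array([(u-c["cx"])/c["fx"],-(v-c["cy"])/c["fy"],-1])
    return o+d*(z-o[2])/d[2]
def proj(n,p):
    c=bot.get_calibration(n);V=c["view"];q=V[:3,:3]@np.array(p)+V[:3,3]
    return np.array([c["cx"]-c["fx"]*q[0]/q[2],c["cy"]+c["fy"]*q[1]/q[2]])
def crop(n,img,x,y,w,h,k):
    return cv2.resize(img[y:y+h,x:x+w,::-1],None,fx=k,fy=k,interpolation=cv2.INTER_CUBIC)
E
python3 - <<'E'
from h import *
t=bot.camera("top");s=bot.camera("scene")
a=crop("t",t,190,250,60,48,6.5);b=crop("t",t,296,244,50,40,6.5)
c=crop("s",s,330,190,60,48,6.5);d=crop("s",s,258,172,50,40,6.5)
W=np.zeros((600,760,3),np.uint8)
for i,(im,x,y) in enumerate([(a,0,0),(b,400,0),(c,0,286+14),(d,400,300)]):
    h,w=im.shape[:2];h=min(h,600-y);W[y:y+h,x:x+w]=im[:h]
cv2.imwrite("pics/c1.png",W)
E
```

```text
(no output)
```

View pics/c1.png

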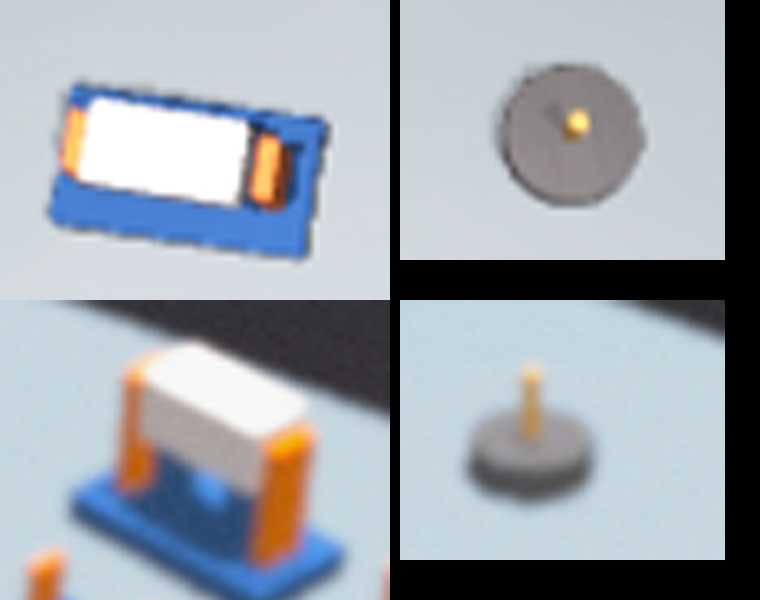

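The crop confirms the large cradle: spacer top-face corners at about (93,97), (250,122), (240,207) and (80,184), and plate corners at (328,122), (305,258) and (50,222). The pin tip is at (578,121) in the top crop and (531,370) in the scene crop. The stops look orange, not white as listed, so I'm choosing by size.

Run:
```python
from h import *
f=lambda x,y,x0,y0:((x+.5)/6.5-.5+x0,(y+.5)/6.5-.5+y0)
P=[ray("top",*f(x,y,190,250),82) for x,y in[(93,97),(250,122),(240,207),(80,184)]]
print(np.round(P,1),[np.linalg.norm(P[i]-P[i-1]).round(1) for i in range(4)],np.mean(P,0))
e=P[0]+P[3]-P[1]-P[2];print("yaw",np.arctan2(e[1],e[0]))
B=[ray("top",*f(x,y,190,250),15) for x,y in[(73,85),(328,122),(305,258),(50,222)]]
print([np.linalg.norm(B[i]-B[i-1]).round(1) for i in range(4)],np.mean(B,0))
e=B[0]+B[3]-B[1]-B[2];print("yaw",np.arctan2(e[1],e[0]))
print("pin top",ray("top",*f(178,121,296,244),56),"disc",ray("top",*f(172,134,296,244),18))
print("pin scene",ray("scene",*f(131,68,258,172),56))
S=[ray("scene",*f(x,y-300,330,190),82) for x,y in[(190,345),(307,402),(265,440),(143,380)]]
print("spacer scene",np.mean(S,0),[np.linalg.norm(S[i]-S[i-1]).round(1) for i in range(4)])
for n,u,v in[("bottle",130,240),("board",287,174),("block",420,215)]:print(n,ray("top",u,v,10))
```

```text
[[497.7 185.5  82. ]
 [484.7 121.7  82. ]
 [450.4 126.5  82. ]
 [462.6 191.2  82. ]] [np.float64(35.7), np.float64(65.1), np.float64(34.6), np.float64(65.8)] [473.85895005 156.22217119  82.        ]
yaw 1.3774608637588786
[np.float64(58.8), np.float64(110.6), np.float64(58.3), np.float64(109.5)] [473.39832274 154.10288128  15.        ]
yaw 1.3856780614936428
pin top [ 493.46121161 -132.79627695   56.        ] disc [ 493.03168978 -133.32646226   18.        ]
pin scene [ 495.19591184 -130.07769077   56.        ]
spacer scene [478.4445945  162.58163532  82.        ] [np.float64(38.3), np.float64(64.2), np.float64(37.9), np.float64(65.8)]
bottle [586.15165626 402.74667519  10.        ]
board [760.78050349 -49.10531185  10.        ]
block [ 622.0942713  -421.57710516   10.        ]
```

```bash
cat >> h.py <<'E'
from scipy.spatial.transform import Rotation as Ro
Z=np.array([0,0,1.])
CR=np.array([474,156,66.]);YAW=1.381;PIN=np.array([494,-132,56.])
def Rg(t,sy):
    a=np.array([np.cos(YAW),np.sin(YAW),0]);z=-Z*np.cos(t)+a*np.sin(t);y=sy*np.cross(Z,a)
    return np.column_stack([np.cross(y,z),y,z])
def Rup(t,sy,up,psi):
    "held with tilt t,side sy; spacer x axis up(+1)/down(-1); tool heading psi"
    h=np.array([np.cos(psi),np.sin(psi),0]);s=Rg(t,sy).T@[np.cos(YAW),np.sin(YAW),0]
    z=h*np.cos(t)+up*Z*s[2]
    x=(up*Z-s[2]*z)/s[0]
    return np.column_stack([x,np.cross(z,x),z])
def tcp(c,R,off=19): return np.asarray(c,float)+off*R[:,2]
def q(R): return Ro.from_matrix(R).as_quat()
def ik(c,R): return bot.solve_ik(list(tcp(c,R)),list(q(R)))
E
python3 - <<'E'
from h import *
np.set_printoptions(precision=2,suppress=True)
out=[]
for td in(-30,-20,-10,0,10,20,30):
  t=np.radians(td)
  for sy in(1,-1):
    R=Rg(t,sy);g=[ik(CR+[0,0,dz],R) for dz in(0,120)]
    if any(j is None for j in g):continue
    for up in((-1,1) if td==0 else (-np.sign(td)*-1*-1,)):
      for pd in range(-180,180,15):
        p=np.radians(pd);Rp=Rup(t,sy,up,p)
        j=[ik(PIN+[0,0,dz],Rp) for dz in(0,28,110)]
        if any(k is None for k in j):continue
        fl=[f for f in range(-180,180,15) if ik([500,0,300],Rup(t,sy,-up,np.radians(f))) is not None]
        out.append((td,sy,int(up),pd,fl));print(td,sy,int(up),pd,np.array(g[1]),np.array(j[2]),np.array(j[0]),fl)
E
```

```text
-30 1 1 -180 [ 0.89  0.34 -0.38  0.24 -1.33 -1.2 ] [ 0.07  0.78  0.16 -0.07 -2.    1.5 ] [ 0.07  0.9   0.12 -0.07 -1.84  1.52] [-180, -165, -150, -135, -120, -105, -90, -75, 0, 15, 30, 45, 60, 75, 90, 105, 120, 135, 150, 165]
-30 1 1 -165 [ 0.89  0.34 -0.38  0.24 -1.33 -1.2 ] [ 0.18  0.75  0.04  0.08 -1.9   1.64] [ 0.18  0.88  0.01  0.07 -1.74  1.63] [-180, -165, -150, -135, -120, -105, -90, -75, 0, 15, 30, 45, 60, 75, 90, 105, 120, 135, 150, 165]
-30 1 1 -150 [ 0.89  0.34 -0.38  0.24 -1.33 -1.2 ] [ 0.28  0.71 -0.1   0.22 -1.78  1.74] [ 0.28  0.84 -0.14  0.21 -1.62  1.71] [-180, -165, -150, -135, -120, -105, -90, -75, 0, 15, 30, 45, 60, 75, 90, 105, 120, 135, 150, 165]
-30 1 1 -135 [ 0.89  0.34 -0.38  0.24 -1.33 -1.2 ] [ 0.38  0.65 -0.28  0.35 -1.65  1.81] [ 0.38  0.79 -0.31  0.35 -1.48  1.75] [-180, -165, -150, -135, -120, -105, -90, -75, 0, 15, 30, 45, 60, 75, 90, 105, 120, 135, 150, 165]
-30 1 1 -120 [ 0.89  0.34 -0.38  0.24 -1.33 -1.2 ] [ 0.46  0.58 -0.46  0.5  -1.5   1.85] [ 0.46  0.74 -0.51  0.52 -1.33  1.75] [-180, -165, -150, -135, -120, -105, -90, -75, 0, 15, 30, 45, 60, 75,
[... 22171 characters left out ...]
4  0.11 -1.1   2.11] [-1.    0.51 -0.53 -1.52 -1.4  -2.11] [-1.02  0.81 -0.52 -1.56 -1.39 -1.82] [-180, -165, -150, -135, -120, -105, -90, -75, 15, 30, 45, 60, 75, 90, 105, 120, 135, 150, 165]
-10 -1 1 45 [ 0.79  0.18 -0.44  0.11 -1.1   2.11] [-0.91  0.56 -0.36 -1.36 -1.51 -2.22] [-0.92  0.8  -0.34 -1.38 -1.47 -2.  ] [-180, -165, -150, -135, -120, -105, -90, -75, 15, 30, 45, 60, 75, 90, 105, 120, 135, 150, 165]Traceback (most recent call last):
  File "<stdin>", line 14, in <module>
  File "h.py", line 26, in ik
    def ik(c,R): return bot.solve_ik(list(tcp(c,R)),list(q(R)))
                        ~~~~~~~~~~~~^^^^^^^^^^^^^^^^^^^^^^^^^^^
ValueError: time passes only in moves, steps and waits
```

All wanted poses are reachable. I'll grasp with a 30° tool tilt along the spacer, so that with the spacer upright on the pin the tool points only 30° below level. A wrist roll then gives the flip.

```bash
cat >> h.py <<'E'
T=np.radians(-30);SY=1
def line(c,R,v=150): bot.line_to(list(tcp(c,R)),v,list(q(R)))
def ptp(c,R): bot.move_ptp(list(tcp(c,R)),list(q(R)))
def st():
    s=bot.read_state();R=Ro.from_quat(s["eef_rot"]).as_matrix()
    print("t",round(s["t"],2),"grasp",np.round(np.array(s["tcp_pos"])-19*R[:,2],1),"F",np.round(s["contact_force"],1),"w",round(s["width"],1));return s
E
python3 - <<'E'
from h import *
R=Rg(T,SY)
bot.move_gripper(64,30)
ptp(CR+[0,0,110],R);st()
t=bot.camera("top");s=bot.camera("scene")
cv2.imwrite("pics/g.png",np.hstack([crop("",t,180,220,90,100,4),crop("",s,310,150,100,100,4)]))
E
```

```text
t 2.75 grasp [474.2 156.8 176.2] F [-0.5 -0.5  0.2] w 63.6
```

View pics/g.png

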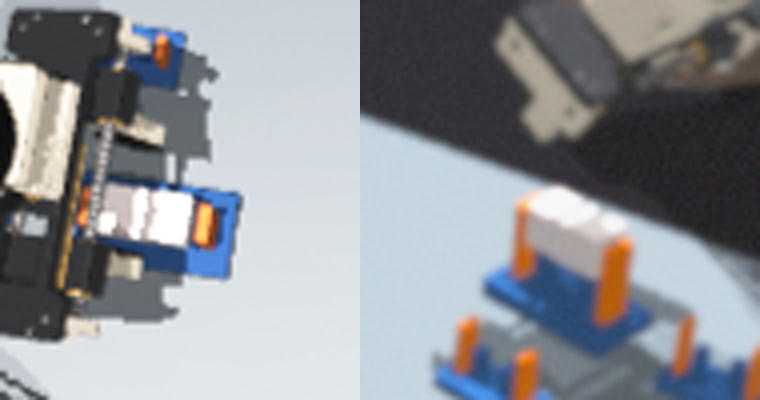

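The fingers straddle the spacer: tips at crop (145,130) and (125,265), with the spacer at rows 185–245. Going down to grasp and lift.

Run:
```python
from h import *
R=Rg(T,SY)
line(CR+[0,0,25],R,120);line(CR,R,50);st()
bot.move_gripper(25,40);st()
line(CR+[0,0,130],R,100);st()
Rp=Rup(T,SY,1,np.radians(-150))
print(np.round(ik([500,40,280],Rp),2))
ptp([500,40,280],Rp);ptp(PIN+[0,0,62],Rp);st()
t=bot.camera("top");s=bot.camera("scene")
cv2.imwrite("pics/p.png",np.hstack([crop("",t,280,210,80,80,5),crop("",s,240,140,72,80,5)]))
print("expected tcp px",[proj(n,PIN+[0,0,62]) for n in("top","scene")])
```

```text
t 4.36 grasp [474.  156.   65.9] F [ 0.1 -0.2  0.6] w 63.4
t 4.98 grasp [474.1 156.1  66.1] F [-0.2  0.   1.7] w 31.9
t 6.43 grasp [473.7 155.8 195.4] F [-0.8 -0.2 -1.1] w 32.2
[ 0.49  0.65  0.14  0.03 -2.11  1.6 ]
t 9.75 grasp [ 495.  -131.3  118.8] F [-0.1  0.1 -1.2] w 31.8
expected tcp px [array([324.60432801, 258.76012373]), array([277.55849556, 163.62623718])]
```

View pics/p.png

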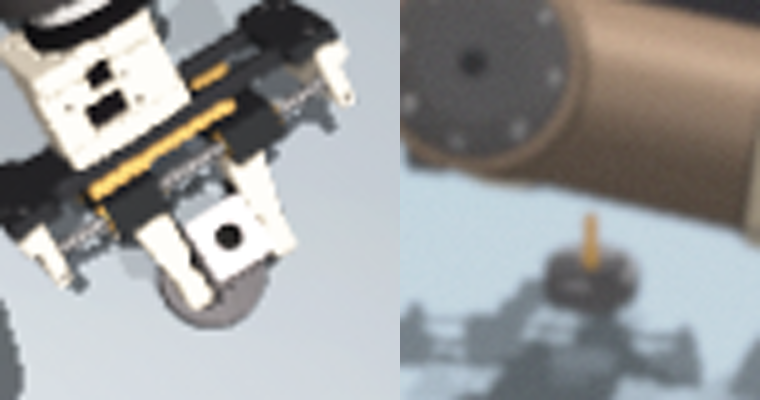

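The spacer is held upright with a black mouth up, at crop (229,236) or top px (325.4,256.8). It is nearly over the disc; the scene camera's view is blocked by the arm. I'll correct the offset with the top camera, then lower while feeling the force.

Run:
```python
from h import *
m=ray("top",325.4,256.8,118.8+32);print("mouth seen",m)
p=np.array([493.5,-132.8]);s=bot.read_state()
g=np.array([495,-131.3]);d=p-m[:2];print("corr",d)
if np.linalg.norm(d)>6: raise SystemExit
Rp=Rup(T,SY,1,np.radians(-150))
xy=np.array([494,-132])+d   # commanded
np.save("xy.npy",xy)
line([*xy,100],Rp,40);bot.pause(.3);f0=st()["contact_force"]
for z in np.arange(98,53,-1.5):
    line([*xy,z],Rp,25);f=np.array(bot.read_state()["contact_force"])-f0
    print(z,np.round(f,1),end=" ")
    if np.linalg.norm(f)>5:break
bot.pause(.2);st()
```

```text
mouth seen [ 494.35087162 -131.24625586  150.8       ]
corr [-0.85087162 -1.55374414]
t 10.75 grasp [ 493.2 -133.6  100.1] F [-0.8  0.5 -1.7] w 32.2
98.0 [ 0.8 -0.9  0.1] 96.5 [ 0.2 -1.4 -0.4] 95.0 [-0.3 -0.6  0.2] 93.5 [ 0.2 -0.1 -0.3] 92.0 [ 0.9 -0.3  0.3] 90.5 [ 0.  -0.7  0.2] 89.0 [ 1.  -0.3 -0.1] 87.5 [ 0.2  0.3 -0.1] 86.0 [ 0.9 -1.1 -0.6] 84.5 [ 0.5 -1.3 -0.2] 83.0 [ 1.1 -1.2 -0.5] 81.5 [1.1 0.7 3.2] 80.0 [0.7 1.1 9.4] t 14.2 grasp [ 493.1 -133.7   81.5] F [-0.4  1.2  8.6] w 31.7
```

The spacer stops at grasp height about 82, with 9 N. That suggests the shallow recess (84) over the rim (88), but I'll rule out the rim by backing off 2 mm and nudging sideways: inside the recess, the wall must catch the pin.

Run:
```python
from h import *
Rp=Rup(T,SY,1,np.radians(-150));xy=np.load("xy.npy")
line([*xy,83.8],Rp,20);bot.pause(.3);f0=np.array(st()["contact_force"])
ends=[]
for dx in([1,0],[-1,0],[0,1],[0,-1]):
    for k in range(1,9):
        line([*(xy+np.array(dx)*k),83.8],Rp,15);f=np.array(bot.read_state()["contact_force"])-f0
        if np.linalg.norm(f[:2])>4:break
    print(dx,k,np.round(f,1));ends.append(k)
    line([*xy,83.8],Rp,20)
c=xy+[(ends[0]-ends[1])/2,(ends[2]-ends[3])/2];print("centre",c)
line([*c,83.8],Rp,20);line([*c,80],Rp,15);bot.pause(.3);st()
```

```text
t 14.84 grasp [ 493.1 -133.6   83.6] F [ 0.7 -0.1 -0.7] w 31.6
[1, 0] 7 [-5.2  0.2 -1. ]
[-1, 0] 5 [ 7.  -0.9 -0.8]
[0, 1] 6 [-0.7 -8.4 -3.4]
[0, -1] 5 [-0.5  7.8 -0.5]
centre [ 494.14912838 -133.05374414]
t 23.29 grasp [ 494.1 -133.4   81.6] F [-0.4  0.7  6.5] w 31.9
```

The wall catches the pin in all four directions, at about ±5 to 6 mm, so the pin is bottomed in the shallow recess and the deep hole already faces up. No turn is needed. Lifting and checking.

Run:
```python
from h import *
Rp=Rup(T,SY,1,np.radians(-150))
line([494.1,-133,125],Rp,50);line([494.1,-133,230],Rp,100);bot.pause(.5);st()
t=bot.camera("top");s=bot.camera("scene")
cv2.imwrite("pics/f.png",np.hstack([crop("",t,280,180,100,110,4),crop("",s,220,90,100,110,4)]))
```

```text
t 26.04 grasp [ 494.1 -133.   229.9] F [-0.3 -0.3 -1.4] w 31.5
```

View pics/f.png

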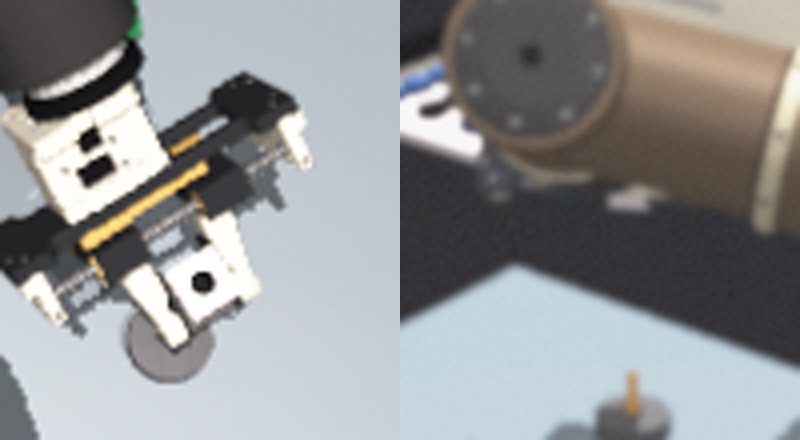

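The top view shows the spacer still square in the fingers with its mouth up at crop (203,282), clear of the gauge. The force reading is only its weight, 1.4 N. Handing in.

```bash
python3 -c "
from plant import bot
bot.close_job()"
```

```text
the job is handed in; nothing more can be done
```

The spacer is held upright about 230 mm above the bench with the deep hole facing up, and the job is handed in. I grasped it in the large cradle with the tool tilted 30° and stood it on the gauge pin. The pin stopped in the lower end with the grasp at about 82 mm, close to the 84 mm expected for the shallow recess and far from the 56 mm for the deep hole. No turn was needed.

- **Rim ruled out:** I backed off 2 mm and nudged sideways; the hole wall caught the pin in all four directions, so the pin was inside the recess and not on the rim. I then re-centred and pressed with about 6.5 N for 0.3 s.
- **Last checks at 26 s:** the grasp was at z = 229.9 mm and the finger opening 31.5 mm. The only outside force was about the spacer's weight (1.4 N), and the top picture shows it square in the fingers, mouth up.
- **Disagreements:** the cradle's end stops look orange, not white as listed, so I chose the cradle by its measured size (about 110 x 59 mm) and because it held the spacer. The first scene-camera fix of the spacer was about 8 mm off the top-camera one; I used the top camera. The arm hid the spacer from the scene camera, so the final view is from the top only.
- **Bystanders:** I did not re-measure the board, tool block or bottle at the end. All planned moves stayed away from them, and no force reading suggested a touch.

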